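# Sort stripped-down fasteners into sample-marked bins

### The job

The fasteners from a stripped-down actuator lie mixed on the white mat: sort the two hex nuts, the two bolts and the flanged bush into the three blue bins, each kind into the bin that has one like it fixed as a sample on the ledge outside. Put them all on the bin's floor side by side, nothing piled up or leaning on a rim: nuts flat, bolts lying on their side, the bush standing on its flange. Leave the small white pot and the brass coupling standing where they are.

Things in the scene. Friction and masses are not known exactly. Their poses are not given: they have to be found in the camera images.
- nut_a: Loose plain steel hex nut lying flat: 36 mm across flats, 41.5 mm across corners, 19 mm thick, 24 mm hole, 0.1 kg. Origin at its centre (9.5 mm above what it lies on), z along the hole, x normal to one pair of flats (flats also at 60 and 120 degrees). The two nuts are alike.
- nut_b: Loose plain steel hex nut lying flat: 36 mm across flats, 41.5 mm across corners, 19 mm thick, 24 mm hole, 0.1 kg. Origin at its centre (9.5 mm above what it lies on), z along the hole, x normal to one pair of flats (flats also at 60 and 120 degrees). The two nuts are alike.
- bolt_a: Loose steel hex-head bolt lying on its side: head 24 mm across flats (27.7 corners), 10 mm long, at the -x end; shank 16 mm dia, 60 mm long towards +x; 0.135 kg. Origin on its axis 30 mm from the outer face of the head (centre of mass), 10.6 mm above its support; body x along the bolt (the shank slopes 4 degrees down to its tip). The two bolts are alike.
- bolt_b: Loose steel hex-head bolt lying on its side: head 24 mm across flats (27.7 corners), 10 mm long, at the -x end; shank 16 mm dia, 60 mm long towards +x; 0.135 kg. Origin on its axis 30 mm from the outer face of the head (centre of mass), 10.6 mm above its support; body x along the bolt (the shank slopes 4 degrees down to its tip). The two bolts are alike.
- bush: Loose plain steel flanged bush standing on its flange: flange 54 mm in diameter and 5 mm thick at the bottom, round barrel 30 mm in diameter above it, bore 16 mm right through, 32 mm high in all, 0.19 kg. Origin at its centre, 16 mm above what it stands on; z up along the bore, away from the flange.
- bin_nuts: Fixed blue bin, like the others but for its sample: inside 120 (x) by 150 mm (y), walls 3 mm thick, 35 mm high in all, floor 3 mm thick. Origin: centre of its underside, on the bench; z up. Outside its +x wall, away from the robot, a white-topped ledge 10 mm high (x = 63 to 113 mm) carries, fixed for good, a sample of what belongs here: a hex nut lying flat, like the loose ones.
- bin_bolts: Fixed blue bin, like the others but for its sample: inside 120 (x) by 150 mm (y), walls 3 mm thick, 35 mm high in all, floor 3 mm thick. Origin: centre of its underside, on the bench; z up. Outside its +x wall, away from the robot, a white-topped ledge 10 mm high (x = 63 to 113 mm) carries, fixed for good, a sample of what belongs here: a bolt lying along y, like the loose ones.
- bin_bush: Fixed blue bin, like the others but for its sample: inside 120 (x) by 150 mm (y), walls 3 mm thick, 35 mm high in all, floor 3 mm thick. Origin: centre of its underside, on the bench; z up. Outside its +x wall, away from the robot, a white-topped ledge 10 mm high (x = 63 to 113 mm) carries, fixed for good, a sample of what belongs here: a flanged bush standing on its flange, like the loose one.
- pot: Bystander: small round closed white plastic pot with a black lid, 40 mm in diameter, 38 mm high, standing loose among the parts. Origin at the centre of its underside. To be left standing where it is.
- coupling: Bystander: small brass air coupling standing loose among the parts, hexagonal in the middle (26 mm across flats, 30 mm over corners), 32 mm high. Origin at the centre of its underside. To be left standing where it is.
Not all that is in view belongs to the job. What is shaped like the bolt_a but orange or turquoise is not meant.

How it is judged:
At the end, for the whole second after the job is handed in: Each part is at rest within the walls of its own bin, on the floor, not piled (centre above the underside of the bin: nuts < 18 mm, bolts < 20, bush < 25); nuts flat within 0.15 rad either face up, bolts level within 0.25 rad, bush upright on its flange within 0.15 rad (x of nut_a in the frame of bin_nuts between -0.055 and 0.055 m and y of nut_a in the frame of bin_nuts between -0.07 and 0.07 m and z of nut_a in the frame of bin_nuts between 0.004 and 0.018 m and (angle between nut_a's own z axis and vertical below 0.15 rad or angle between nut_a's own z axis and vertical above 2.99 rad) and linear speed of each of nut_a, nut_b, bolt_a, bolt_b, bush below 0.02 m/s and x of nut_b in the frame of bin_nuts between -0.055 and 0.055 m and y of nut_b in the frame of bin_nuts between -0.07 and 0.07 m and z of nut_b in the frame of bin_nuts between 0.004 and 0.018 m and (angle between nut_b's own z axis and vertical below 0.15 rad or angle between nut_b's own z axis and vertical above 2.99 rad) and x of bolt_a in the frame of bin_bolts between -0.055 and 0.055 m and y of bolt_a in the frame of bin_bolts between -0.07 and 0.07 m and z of bolt_a in the frame of bin_bolts between 0.004 and 0.02 m and angle between bolt_a's own x axis and vertical between 1.32 and 1.82 rad and x of bolt_b in the frame of bin_bolts between -0.055 and 0.055 m and y of bolt_b in the frame of bin_bolts between -0.07 and 0.07 m and z of bolt_b in the frame of bin_bolts between 0.004 and 0.02 m and angle between bolt_b's own x axis and vertical between 1.32 and 1.82 rad and x of bush in the frame of bin_bush between -0.055 and 0.055 m and y of bush in the frame of bin_bush between -0.07 and 0.07 m and z of bush in the frame of bin_bush between 0.004 and 0.025 m and angle between bush's own z axis and vertical below 0.15 rad); the robot touches nothing.
It fails at once if the white pot is moved by more than 30 mm or tipped over (distance of pot from where it was at the start of the episode above 0.03 m or angle between pot's own z axis and vertical above 0.5 rad).
It fails at once if the brass coupling is moved by more than 30 mm or tipped over (distance of coupling from where it was at the start of the episode above 0.03 m or angle between coupling's own z axis and vertical above 0.5 rad).
It also fails if it takes over 128 s, if anything falls off the work surface, if the arm or the gripper's body presses on something with over 40 N, if the wrist force passes 120 N, or if a joint passes its speed limit or range.

### The arm

A 6-joint arm with a two-finger parallel gripper is mounted at the origin on the work surface. World frame = base frame: x ahead of the robot, y to its left, z up, the work surface at z = 0. Lengths are in m, angles in rad, forces in N, time in s.
With the tool pointing down it reaches from about 0.25 to 0.775 m from the base axis. Payload 4 kg.
Tool frame: the origin (TCP) lies midway between the tips of the shut fingers; the grasp point (between the pads) lies 19 mm behind it; z points along the fingers, y is the direction in which the jaws open and shut (so a half turn about z gives the same grasp; the last joint's range is limited). The gripper opens to 94 mm and grips with 3 to 60 N. Pads are 16 mm wide; open, the fingers measure 119 mm over their backs; the gripper's body (75 mm by 177 mm) begins 78 mm behind the grasp point.
Start: joints at [1.094, 0.087, 1.371, -0, 1.684, -0.103], TCP at [0.201, 0.512, 0.206] pointing down, gripper open.
Joint ranges: [-3.1, 3.1], [-0.76, 2.03], [0.27, 2.55], [-1.08, 4.22], [0.17, 2.65], [-2.57, 2.57]. Speed limits (rad/s): [2.79, 2.79, 3.14, 3.14, 3.14, 3.14].

### API

Orientations are given as [roll, pitch, yaw] about the fixed x, y, z axes, in that order (R = Rz(yaw) Ry(pitch) Rx(roll)).
In Python, from bench import robot, cams gives the robot as it stands.
- The arm moves only by the tool step_arm, never from a script. Its argument "plan" is a list that holds one entry, the list of rows, each a list of 5 numbers: the shift along the world's x, y, z in mm, then the turn about the world's z in rad, then the opening in per cent of the stroke, from 0 (shut) to 100 (fully open). In form: [[[tx, ty, tz, turn, fingers], ...]]. A call has 1 to 8 rows; each row is the pose to reach, as a shift and turn from the pose commanded when the call began; what a row does not reach only later rows make up. A row lasts 1/12 s, in which the tool goes at most 41.7 mm and 7.16 degrees, less where a joint would pass 70% of its speed; a pose out of reach is approached as far as the arm can. A call with a gripper value outside its range is refused whole. The fingers move at their own pace and stop on an object; the grip force is fixed at half the most. Time passes only in rows, so rows that repeat a pose let the fingers close. It gives the time, the measured TCP pose, the force and the opening at its end, in the units of the state.
- robot.get_obs(): the state, without advancing time (a new reading comes with each control period).
- cams.snapshot(name): name is "side" or "top"; returns a dict with "frame" (400x640x3 uint8, red, green, blue), "camera_matrix" (3x3 intrinsics, pixels), "origin" and "attitude" of the camera in the world. Camera axes: x right, y down, z forward; pixel columns grow to the right and rows downward; lengths in m; the calibration is good to about 2 mm. A picture is of the moment at which its call begins. There is no depth.
- robot.close_job(): hands the job in, once; it reports no verdict.
The state is a dict: "time": time; "joint_positions": joint angles; "qvel": joint speeds; "joint_torque": joint torques, N m; "tool_pos": TCP position; "ee_rot": TCP orientation; "wrist_force": force on the tool from outside, world axes, zero at the start; "wrist_torque": the same for the moment, N m; "width": finger opening in m.
Only numpy, scipy, OpenCV 4.12 (cv2) and the standard library are available. Lean on these libraries where they do the work, as an engineer would, in place of code of your own. Each camera call takes 0.05 s, during which the arm holds its last target. There are 200 camera calls.

## Working session

There is one attempt and no reset: what is moved stays moved. The work goes in short steps, Python scripts to look and compute and a tool call to move; the robot and the scene stay as the last step left them, time stands still between calls to the robot, and variables do not carry over. Pictures are saved under pics/ and viewed, about 12 in all and at most 16, crops included, and the job is handed in when it is done.

Besides the shell and the picture viewer there is one more tool, called as a command line: name --argument value ..., lists and objects as JSON in quotes. step_arm: Moves the arm, as the interface text tells. Its arguments: {"type":"object","properties":{"plan":{"type":"array"}},"required":["plan"]}

```bash
mkdir -p pics
cat > h.py <<'E'
import numpy as np, cv2
from bench import robot, cams
def snap(n, save=None):
    s=cams.snapshot(n)
    if save: cv2.imwrite('pics/'+save, s['frame'][:,:,::-1])
    return s
def ray(s,u,v,z):
    K=np.array(s['camera_matrix']);A=np.array(s['attitude']);o=np.array(s['origin'])
    if A.shape!=(3,3):
        from scipy.spatial.transform import Rotation as R
        A=R.from_euler('xyz',A).as_matrix()
    d=A@np.linalg.inv(K)@np.array([u,v,1.]); return o+d*(z-o[2])/d[2]
E
python3 - <<'E'
from h import *
for n in ('top','side'):
    s=snap(n,n+'0.png'); print(n,s['camera_matrix'],s['origin'],s['attitude'])
print(robot.get_obs())
E
```

```text
top [[427.65550287   0.         320.36481005]
 [  0.         427.65550287 198.70503047]
 [  0.           0.           1.        ]] [ 0.31199718 -0.04694542  1.01540795] [-2.93772353  0.00497028 -1.45965687]
side [[367.86386048   0.         320.30894565]
 [  0.         367.86386048 196.61304754]
 [  0.           0.           1.        ]] [ 0.42600622 -0.77473672  0.53343734] [-2.14963929 -0.02063288 -0.07886707]
{'time': 0.1, 'joint_positions': array([ 1.09386749e+00,  8.79094612e-02,  1.37208651e+00,  8.45657701e-06,
        1.68357515e+00, -1.03093188e-01]), 'qvel': array([ 0.00185483, -0.00170678, -0.00184674, -0.00052326, -0.00025242,
       -0.00185093]), 'joint_torque': array([ 3.51968425e-03, -3.41250122e+01, -3.03303194e+01,  7.20219570e-02,
        3.03411449e-02, -6.34711773e-05]), 'tool_pos': array([0.20063027, 0.51158521, 0.20441413]), 'ee_rot': array([-3.13962556e+00, -2.11965184e-04,  2.76775774e+00]), 'wrist_force': array([-0.85949138,  0.98442517, -0.21649516]), 'wrist_torque': array([0.03526746, 0.03899437, 0.00146923]), 'width': 0.0941048288357103}
```

View pics/top0.png

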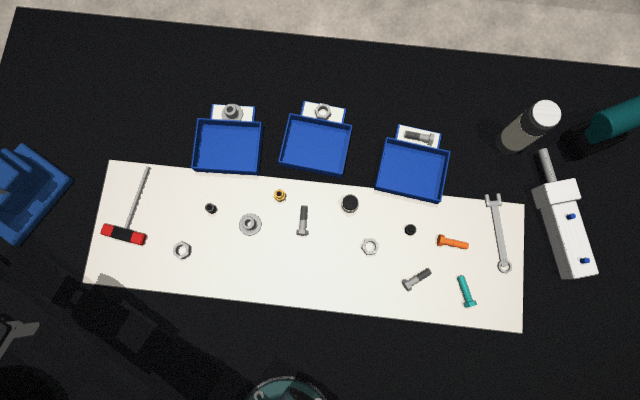

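View pics/side0.png

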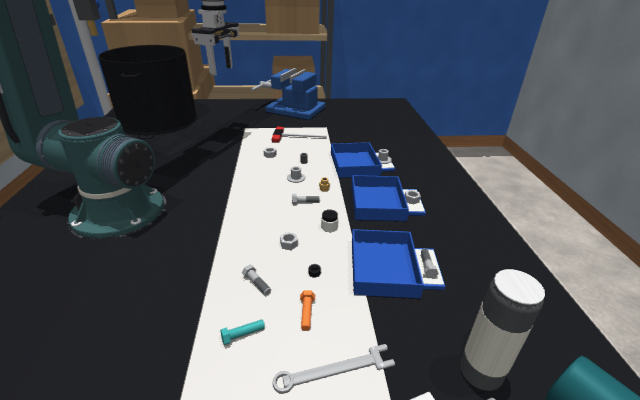

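Top view: there are five grey parts on the mat. The nuts are at (182,250) and (370,246), the bolts at (303,220) and (417,279), and the bush at (250,225). The pot is at (350,203) and the coupling at (280,196). The bins, going by their samples, are bush (227,145), nuts (315,143) and bolts (412,170). The orange (452,242) and turquoise (467,291) bolts and the small black items don't count.

```bash
cat > m.py <<'E'
from h import *
def parts(s):
    f=s['frame'].astype(int); mx=f.max(2); mn=f.min(2)
    poly=np.array([[112,165],[520,208],[518,326],[90,283]])
    roi=np.zeros(mx.shape,np.uint8); cv2.fillPoly(roi,[poly],1)
    m=((mn<190)&(roi>0)).astype(np.uint8)
    cs,_=cv2.findContours(m,cv2.RETR_EXTERNAL,cv2.CHAIN_APPROX_NONE)
    out=[]
    for c in cs:
        a=cv2.contourArea(c)
        if a<40: continue
        r=cv2.minAreaRect(c); M=cv2.moments(c)
        out.append((c,a,r,(M['m10']/M['m00'],M['m01']/M['m00'])))
    return out
E
python3 - <<'E'
from m import *
s=snap('top')
for c,a,r,m in parts(s):
    p=ray(s,*m,.01)
    b=[ray(s,*q,.01)[:2] for q in cv2.boxPoints(r)]
    e=[b[1]-b[0],b[2]-b[1]]; L=[np.linalg.norm(x) for x in e]; d=e[int(np.argmax(L))]
    print('px',np.round(m),'a',a,'w',np.round(p[:2],4),'rect c',np.round(np.mean(b,0),4),'LW',np.round(L,4),'long ang',round(float(np.arctan2(d[1],d[0])),2))
f=s['frame'];hsv=cv2.cvtColor(f,cv2.COLOR_RGB2HSV)
m=cv2.inRange(hsv,(105,120,40),(130,255,255))
cs,_=cv2.findContours(m,cv2.RETR_EXTERNAL,cv2.CHAIN_APPROX_NONE)
for c in cs:
    if cv2.contourArea(c)>1500:
        r=cv2.minAreaRect(c); b=cv2.boxPoints(r); print('blue',np.round(r[0]),[np.round(ray(s,*q,.035)[:2],3).tolist() for q in b], cv2.contourArea(c))
crop=cv2.resize(f[90:320,165:465],None,fx=2.6,fy=2.6,interpolation=cv2.INTER_CUBIC)
cv2.imwrite('pics/crop1.png',crop[:,:,::-1])
E
```

```text
px [465. 292.] a 286.0 w [ 0.3376 -0.3734] rect c [ 0.3383 -0.3698] LW [0.032  0.0744] long ang -2.65
px [107. 281.] a 203.0 w [0.2714 0.4499] rect c [0.2743 0.4455] LW [0.0264 0.0903] long ang -1.56
px [415. 279.] a 241.5 w [ 0.3541 -0.2581] rect c [ 0.3583 -0.2586] LW [0.0735 0.0291] long ang -0.81
px [183. 250.] a 210.0 w [0.3609 0.2887] rect c [0.3599 0.2891] LW [0.0389 0.0411] long ang -1.91
px [451. 242.] a 248.0 w [ 0.4478 -0.3347] rect c [ 0.4502 -0.338 ] LW [0.0291 0.0764] long ang -1.59
px [410. 229.] a 104.5 w [ 0.4676 -0.2374] rect c [ 0.4675 -0.2377] LW [0.0284 0.0262] long ang -1.46
px [250. 224.] a 361.5 w [0.4379 0.1407] rect c [0.4389 0.1403] LW [0.0527 0.0525] long ang 0.15
px [303. 221.] a 225.5 w [0.4587 0.0165] rect c [0.4621 0.0188] LW [0.0287 0.0721] long ang -3.02
px [500. 241.] a 568.0 w [ 0.4635 -0.4485] rect c [ 0.472  -0.4457] LW [0.0347 0.1671] long ang -2.93
px [211. 208.] a 91.5 w [0.4667 0.2393] rect c [0.4673 0.2394] LW [0.0233 0.0299] long ang -2.23
px [426. 200.] a 95.0 w [ 0.5435 -0.2718] rect c [ 0.5418 -0.2536] LW [0.0133 0.1057] long ang -1.57
px [350. 203.] a 244.0 w [ 0.5144 -0.0896] rect c [ 0.5153 -0.0894] LW [0.0409 0.0439] long ang -3.05
px [279. 195.] a 115.5 w [0.516  0.0798] rect c [0.5163 0.0798] LW [0.0314 0.0295] long ang -1.46
px [128. 222.] a 859.0 w [0.4105 0.4297] rect c [0.45   0.4456] LW [0.187  0.1162] long ang 0.17
blue [ 16. 191.] [[0.413, 0.826], [0.596, 0.736], [0.494, 0.568], [0.318, 0.66]] 4550.5
blue [414. 163.] [[0.549, -0.14], [0.722, -0.162], [0.702, -0.326], [0.531, -0.299]] 3560.0
blue [227. 139.] [[0.547, 0.297], [0.719, 0.317], [0.727, 0.144], [0.555, 0.13]] 3523.5
blue [316. 138.] [[0.583, 0.093], [0.759, 0.083], [0.742, -0.08], [0.568, -0.064]] 3466.0
```

View pics/crop1.png

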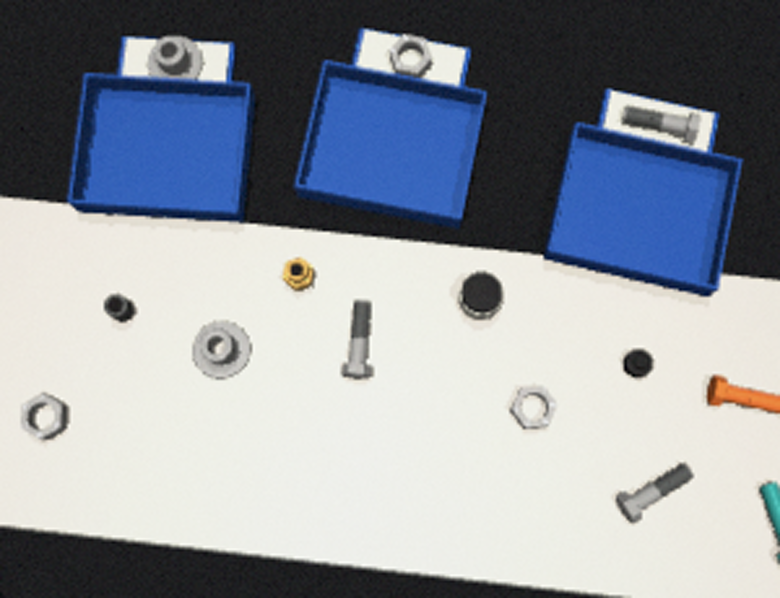

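Crop confirms it: nut, bush and bolt samples match the bins as I read them. The five plain grey parts are the ones meant, and nut (370,246) is the brighter one that the mask missed. Next I'll get the bin frames and refine the part poses.

Run:
```python
from m import *
s=snap('top'); f=s['frame'].astype(int)
W=lambda u,v,z: ray(s,u,v,z)[:2]
for n,c in dict(bush=[(84,73),(250,84),(244,219),(70,208)],nuts=[(325,62),(487,92),(462,222),(297,188)],bolts=[(577,124),(742,157),(717,294),(547,260)]).items():
    w=np.array([W(165+u/2.6,90+v/2.6,.035) for u,v in c]); x=(w[0]+w[1]-w[2]-w[3]);y=(w[0]+w[3]-w[1]-w[2])
    print(n,np.round(w.mean(0),4),'size',np.round([np.linalg.norm(x)/2,np.linalg.norm(y)/2],3),'yaw',round(np.arctan2(x[1],x[0]),3),round(np.arctan2(-y[0],y[1]),3))
for n,(u,v),z in [('nut_a',(183,250),.0095),('nut_b',(370,246),.0095),('bush',(250,225),.005),('bolt1',(303,221),.0106),('bolt2',(416,279),.0106),('pot',(350,203),.02),('coup',(279,195),.016)]:
    sub=f[v-24:v+24,u-24:u+24]; m=(sub.min(2)<212).astype(np.uint8)
    nl,lab,st,ce=cv2.connectedComponentsWithStats(m)
    k=1+np.argmin([np.hypot(*(c-24)) if t[4]>60 else 99 for c,t in zip(ce[1:],st[1:])])
    cs,_=cv2.findContours((lab==k).astype(np.uint8),0,1); c=max(cs,key=cv2.contourArea); 
    fill=np.zeros_like(m); cv2.drawContours(fill,[c],-1,1,-1); ys,xs=np.nonzero(fill)
    P=np.array([W(x+u-24,y+v-24,z) for x,y in zip(xs,ys)]); cen=P.mean(0)
    if n[:4]=='bolt':
        e=np.linalg.svd(P-cen)[2][0]; e*=np.sign(e[0]); t=(P-cen)@e
        mid=cen+e*(t.min()+t.max())/2
        print(n,'cen',np.round(cen,4),'com',np.round(mid-5e-3*e,4),'len',np.ptp(t),'ang',np.arctan2(e[1],e[0]))
    else:
        # width over angles
        a=np.arange(0,180,5); w=[np.ptp(P@[np.cos(np.radians(q)),np.sin(np.radians(q))]) for q in a]
        h=[np.mean([w[(i+12*k)%36] for k in range(3)]) for i in range(12)]
        print(n,np.round(cen,4),len(P),'mod60 widths',np.round(1e3*np.array(h),1), 'ext',np.round(np.ptp(P,0),3))
```

```text
bush [0.6174 0.2173] size [0.131 0.158] yaw 0.084 0.042
nuts [0.6455 0.0057] size [0.126 0.154] yaw -0.082 -0.093
bolts [ 0.6064 -0.231 ] size [0.132 0.154] yaw -0.123 -0.096
nut_a [0.3598 0.2905] 289 mod60 widths [45.8 46.  46.  45.7 45.  44.3 43.9 43.4 42.8 43.8 44.6 45.2] ext [0.046 0.045]
nut_b [ 0.4166 -0.1452] 252 mod60 widths [41.8 40.9 40.4 40.7 41.4 42.2 42.6 42.8 43.  43.2 43.  42.6] ext [0.041 0.042]
bush [0.4393 0.1417] 415 mod60 widths [54.  53.7 54.  54.3 54.2 54.1 53.9 53.6 53.7 54.  54.  54. ] ext [0.054 0.054]
bolt1 cen [0.4578 0.0167] com [0.4562 0.0166] len 0.07497224378547981 ang 0.04441683293964528
bolt2 cen [ 0.3549 -0.2578] com [ 0.3539 -0.2565] len 0.07547500488806455 ang -0.9126611418318559
pot [ 0.5118 -0.0875] 316 mod60 widths [47.1 46.8 46.9 47.  46.8 46.9 47.1 47.  47.2 47.4 47.2 47.2] ext [0.047 0.046]
coup [0.514  0.0791] 149 mod60 widths [32.8 32.4 32.2 32.2 31.9 31.9 32.  32.1 32.6 33.  33.1 33.1] ext [0.033 0.032]
```

step_arm --plan '[[[159, -221, -104, -0.5, 62], [159, -221, -104, -0.5, 62], [159, -221, -104, -0.5, 62], [159, -221, -104, -0.5, 62], [159, -221, -104, -0.5, 62], [159, -221, -104, -0.5, 62], [159, -221, -104, -0.5, 62], [159, -221, -104, -0.5, 62]]]'

```text
time: 0.87
tool_pos: [0.3613, 0.2848, 0.098]
ee_rot: [-3.135, 0.003, 2.26]
wrist_force: [-0.4, 0.3, -0.5]
width: 0.0581
```

step_arm --plan '[[[0, 0, 0, 0, 62], [0, 0, 0, 0, 62], [0, 0, 0, 0, 62]]]'

```text
time: 1.12
tool_pos: [0.3596, 0.2923, 0.1023]
ee_rot: [3.14, -0.0, 2.269]
wrist_force: [0.0, -0.2, -0.1]
width: 0.0581
```

Run:
```python
from h import *
s=snap('side'); o=robot.get_obs(); print(o['tool_pos'],o['ee_rot'],o['width'])
f=s['frame'][60:220,200:360]; cv2.imwrite('pics/s1.png',cv2.resize(f,None,fx=4,fy=3.7,interpolation=cv2.INTER_CUBIC)[:,:,::-1])
```

```text
[0.35954201 0.29249472 0.1023433 ] [ 3.13990318e+00 -2.16820965e-04  2.27005864e+00] 0.05831851929346119
```

View pics/s1.png

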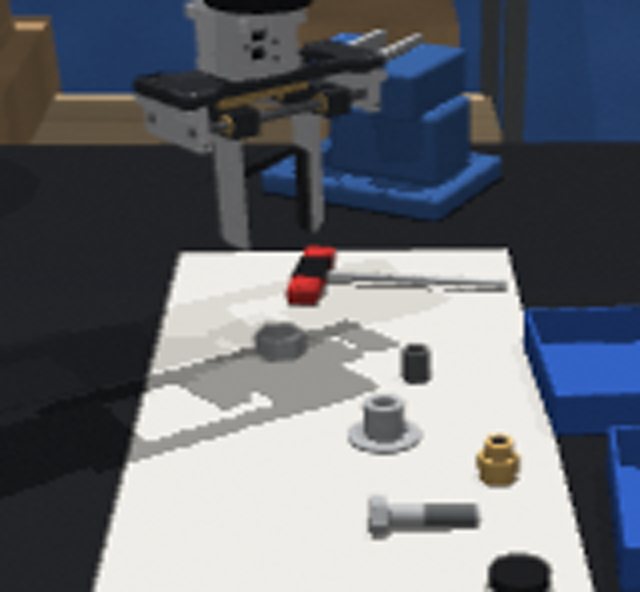

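The fingers (crop x 235 and 310, midpoint about 272) straddle the nut at (280,342), so I'll descend.

step_arm --plan '[[[0, -2, -40, 0, 62], [0, -2, -75, 0, 62], [0, -2, -97, 0, 62], [0, -2, -97, 0, 62], [0, -2, -97, 0, 20], [0, -2, -97, 0, 20], [0, -2, -97, 0, 20], [0, -2, -97, 0, 20]]]'

```text
time: 1.83
tool_pos: [0.3602, 0.2897, 0.0056]
ee_rot: [3.14, 0.0, 2.269]
wrist_force: [-0.3, 1.1, 2.0]
width: 0.0361
```

step_arm --plan '[[[0, 0, 0, 0, 20], [0, 0, 0, 0, 20], [0, 0, 40, 0, 20], [0, 0, 80, 0, 20], [0, 0, 95, 0, 20], [0, 0, 95, 0, 20], [0, 0, 95, 0, 20]]]'

```text
time: 2.42
tool_pos: [0.3602, 0.2891, 0.0998]
ee_rot: [3.14, 0.0, 2.268]
wrist_force: [-0.0, -0.5, -0.3]
width: 0.0359
```

step_arm --plan '[[[288, -250, 0, 0, 20], [288, -250, 0, 0, 20], [288, -250, 0, 0, 20], [288, -250, 0, 0, 20], [288, -250, 0, 0, 20], [288, -250, 0, 0, 20], [288, -250, 0, 0, 20], [288, -250, 0, 0, 20]]]'

```text
time: 3.08
tool_pos: [0.6108, 0.0687, 0.0954]
ee_rot: [-3.137, -0.004, 2.267]
wrist_force: [0.2, 0.7, -1.1]
width: 0.0358
```

step_arm --plan '[[[0, 0, 0, 0, 20], [0, 0, 0, 0, 20]]]'

```text
time: 3.25
tool_pos: [0.6106, 0.0686, 0.0949]
ee_rot: [-3.136, -0.005, 2.264]
wrist_force: [-1.0, 0.4, -1.4]
width: 0.036
```

step_arm --plan '[[[38, -30, 0, 0, 20], [38, -30, 0, 0, 20], [38, -30, 0, 0, 20], [38, -30, 0, 0, 20], [38, -30, 0, 0, 20]]]'

```text
time: 3.67
tool_pos: [0.6483, 0.0421, 0.0992]
ee_rot: [-3.141, -0.001, 2.269]
wrist_force: [-0.2, 0.3, -1.4]
width: 0.0357
```

Run:
```python
from h import *
s=snap('side'); o=robot.get_obs(); print(o['tool_pos'],o['ee_rot'],o['width'])
f=s['frame'][80:240,280:440]; cv2.imwrite('pics/s2.png',cv2.resize(f,None,fx=4,fy=3.7,interpolation=cv2.INTER_CUBIC)[:,:,::-1])
```

```text
[0.64844802 0.04203146 0.09959982] [-3.14155079e+00 -8.11363329e-04  2.26943220e+00] 0.0356722307210481
```

View pics/s2.png

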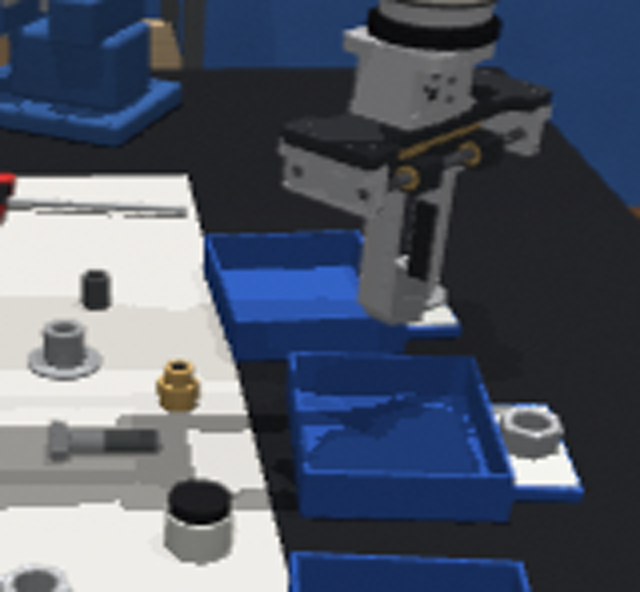

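The gripper holds the nut over the middle bin (crop bin at 295-510, 355-515), so I'll lower it.

step_arm --plan '[[[0, -2, -35, 0, 20], [0, -2, -65, 0, 20], [0, -2, -85, 0, 20], [0, -2, -91, 0, 20], [0, -2, -91, 0, 20], [0, -2, -91, 0, 20], [0, -2, -91, 0, 56], [0, -2, -91, 0, 56]]]'

```text
time: 4.38
tool_pos: [0.6501, 0.039, 0.0097]
ee_rot: [3.14, 0.001, 2.268]
wrist_force: [-0.1, -0.1, -1.2]
width: 0.0456
```

step_arm --plan '[[[0, 0, 0, 0, 56], [0, 0, 0, 0, 56], [0, 0, 30, 0, 56], [0, 0, 60, 0, 62], [0, 0, 90, 0, 62], [0, 0, 90, 0, 62]]]'

```text
time: 4.88
tool_pos: [0.6539, 0.0384, 0.1071]
ee_rot: [3.131, 0.009, 2.268]
wrist_force: [0.5, 0.4, 0.7]
width: 0.0583
```

step_arm --plan '[[[-234, -185, 0, -0.53, 62], [-234, -185, 0, -0.53, 62], [-234, -185, 0, -0.53, 62], [-234, -185, 0, -0.53, 62], [-234, -185, 0, -0.53, 62], [-234, -185, 0, -0.53, 62], [-234, -185, 0, -0.53, 62], [-234, -185, 0, -0.53, 62]]]'

```text
time: 5.55
tool_pos: [0.4114, -0.1491, 0.0981]
ee_rot: [-3.139, 0.001, 1.733]
wrist_force: [0.7, -0.4, 0.1]
width: 0.0585
```

step_arm --plan '[[[0, 0, 0, 0, 62], [0, 0, 0, 0, 62], [0, 0, 0, 0, 62]]]'

```text
time: 5.8
tool_pos: [0.4168, -0.1459, 0.0987]
ee_rot: [3.14, -0.0, 1.739]
wrist_force: [-0.2, 0.5, -0.1]
width: 0.0583
```

Position matches (0.4166, -0.1452). Descending to grip.

step_arm --plan '[[[0, 0, -40, 0, 62], [0, 0, -75, 0, 62], [0, 0, -93, 0, 62], [0, 0, -93, 0, 62], [0, 0, -93, 0, 20], [0, 0, -93, 0, 20], [0, 0, -93, 0, 20], [0, 0, -93, 0, 20]]]'

```text
time: 6.47
tool_pos: [0.4165, -0.1466, 0.0066]
ee_rot: [3.14, 0.001, 1.738]
wrist_force: [-0.4, 0.1, 1.3]
width: 0.0357
```

step_arm --plan '[[[0, 0, 0, 0, 20], [0, 0, 0, 0, 20], [0, 0, 40, 0, 20], [0, 0, 80, 0, 20], [0, 0, 95, 0, 20], [0, 0, 95, 0, 20], [0, 0, 95, 0, 20]]]'

```text
time: 7.05
tool_pos: [0.4158, -0.1467, 0.1009]
ee_rot: [3.14, 0.001, 1.738]
wrist_force: [0.9, -0.8, -1.5]
width: 0.0358
```

step_arm --plan '[[[226, 119, 0, 0, 20], [226, 119, 0, 0, 20], [226, 119, 0, 0, 20], [226, 119, 0, 0, 20], [226, 119, 0, 0, 20], [226, 119, 0, 0, 20], [226, 119, 0, 0, 20], [226, 119, 0, 0, 20]]]'

```text
time: 7.72
tool_pos: [0.6409, -0.0259, 0.0954]
ee_rot: [-3.134, -0.002, 1.74]
wrist_force: [-1.0, 0.2, -1.5]
width: 0.0357
```

step_arm --plan '[[[0, 0, 0, 0, 20], [0, 0, 0, 0, 20], [0, 0, 0, 0, 20]]]'

```text
time: 7.97
tool_pos: [0.6401, -0.0285, 0.1004]
ee_rot: [-3.141, 0.0, 1.736]
wrist_force: [-0.7, 0.1, -0.8]
width: 0.0355
```

step_arm --plan '[[[2, 0, -35, 0, 20], [2, 0, -65, 0, 20], [2, 0, -85, 0, 20], [2, 0, -91, 0, 20], [2, 0, -91, 0, 20], [2, 0, -91, 0, 20], [2, 0, -91, 0, 56], [2, 0, -91, 0, 56]]]'

```text
time: 8.63
tool_pos: [0.644, -0.028, 0.0108]
ee_rot: [3.139, 0.001, 1.737]
wrist_force: [0.3, -0.3, -0.5]
width: 0.0459
```

step_arm --plan '[[[0, 0, 0, 0, 56], [0, 0, 0, 0, 56], [0, 0, 30, 0, 56], [0, 0, 60, 0, 50], [0, 0, 90, 0, 50], [0, 0, 90, 0, 50]]]'

```text
time: 9.13
tool_pos: [0.6479, -0.0279, 0.108]
ee_rot: [3.128, 0.004, 1.738]
wrist_force: [0.4, 1.1, 1.7]
width: 0.0468
```

step_arm --plan '[[[-30, 8, 0, -0.12, 50], [-60, 16, 0, -0.24, 50], [-90, 24, 0, -0.36, 50], [-120, 32, 0, -0.48, 50], [-145, 38, 0, -0.6, 50], [-165, 42, 0, -0.72, 50], [-180, 44, 0, -0.84, 50], [-186, 45, 0, -0.96, 50]]]'

```text
time: 9.8
tool_pos: [0.4555, 0.018, 0.0992]
ee_rot: [-3.141, 0.0, 0.772]
wrist_force: [0.3, 0.0, -0.4]
width: 0.0472
```

step_arm --plan '[[[0, 0, 0, -0.12, 50], [0, 0, 0, -0.24, 50], [0, 0, 0, -0.36, 50], [0, 0, 0, -0.48, 50], [0, 0, 0, -0.6, 50], [0, 0, 0, -0.7, 50], [0, 0, 0, -0.7, 50], [0, 0, 0, -0.7, 50]]]'

```text
time: 10.47
tool_pos: [0.4575, 0.0176, 0.0993]
ee_rot: [3.142, 0.0, 0.08]
wrist_force: [-1.0, 1.3, -0.7]
width: 0.047
```

Run:
```python
from h import *
s=snap('side'); o=robot.get_obs(); print(o['tool_pos'],o['ee_rot'],o['width'])
f=s['frame'][100:300,260:460]; cv2.imwrite('pics/s3.png',cv2.resize(f,None,fx=3.5,fy=3,interpolation=cv2.INTER_CUBIC)[:,:,::-1])
```

```text
[0.4575245  0.01755635 0.09939058] [ 3.14150508e+00 -1.72636053e-05  8.02796425e-02] 0.04688473148392661
```

View pics/s3.png

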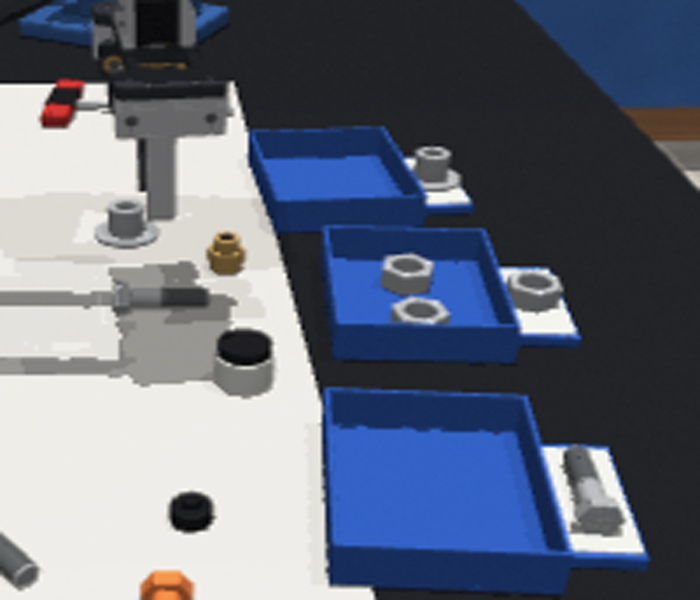

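Both nuts lie flat side by side in the nut bin, at crop (407,272) and (420,312). The gripper is over the bolt at (160,297), so I'll descend.

step_arm --plan '[[[0, 0, -40, 0, 50], [0, 0, -75, 0, 50], [0, 0, -94, 0, 50], [0, 0, -94, 0, 50], [0, 0, -94, 0, 5], [0, 0, -94, 0, 5], [0, 0, -94, 0, 5], [0, 0, -94, 0, 5]]]'

```text
time: 11.18
tool_pos: [0.4583, 0.0175, 0.0065]
ee_rot: [3.141, -0.002, 0.078]
wrist_force: [-0.9, 0.2, 0.2]
width: 0.0239
```

step_arm --plan '[[[0, 0, 0, 0, 5], [0, 0, 0, 0, 5], [0, 0, 0, 0, 5], [0, 0, 40, 0, 5], [0, 0, 80, 0, 5], [0, 0, 95, 0, 5], [0, 0, 95, 0, 5], [0, 0, 95, 0, 5]]]'

```text
time: 11.85
tool_pos: [0.4577, 0.0176, 0.1006]
ee_rot: [3.142, -0.001, 0.078]
wrist_force: [-0.1, 0.7, -2.0]
width: 0.0152
```

step_arm --plan '[[[147, -215, 0, -0.19, 5], [147, -215, 0, -0.19, 5], [147, -215, 0, -0.19, 5], [147, -215, 0, -0.19, 5], [147, -215, 0, -0.19, 5], [147, -215, 0, -0.19, 5], [147, -215, 0, -0.19, 5], [147, -215, 0, -0.19, 5]]]'

```text
time: 12.52
tool_pos: [0.6036, -0.1996, 0.0957]
ee_rot: [-3.14, 0.007, -0.116]
wrist_force: [0.6, -0.0, -1.4]
width: 0.0152
```

step_arm --plan '[[[0, 0, 0, 0, 5], [0, 0, 0, 0, 5], [0, 0, 0, 0, 5]]]'

```text
time: 12.77
tool_pos: [0.6035, -0.1956, 0.0998]
ee_rot: [-3.141, 0.002, -0.111]
wrist_force: [0.3, 0.4, -0.7]
width: 0.0151
```

Run:
```python
from h import *
s=snap('side'); o=robot.get_obs(); print(o['tool_pos'],o['ee_rot'],o['width'])
f=s['frame'][140:310,260:460]; cv2.imwrite('pics/s4.png',cv2.resize(f,None,fx=3.5,fy=3.5,interpolation=cv2.INTER_CUBIC)[:,:,::-1])
```

```text
[ 0.60382181 -0.19573141  0.1003793 ] [-3.14119224e+00  8.17565235e-04 -1.10390670e-01] 0.014941511123094702
```

View pics/s4.png

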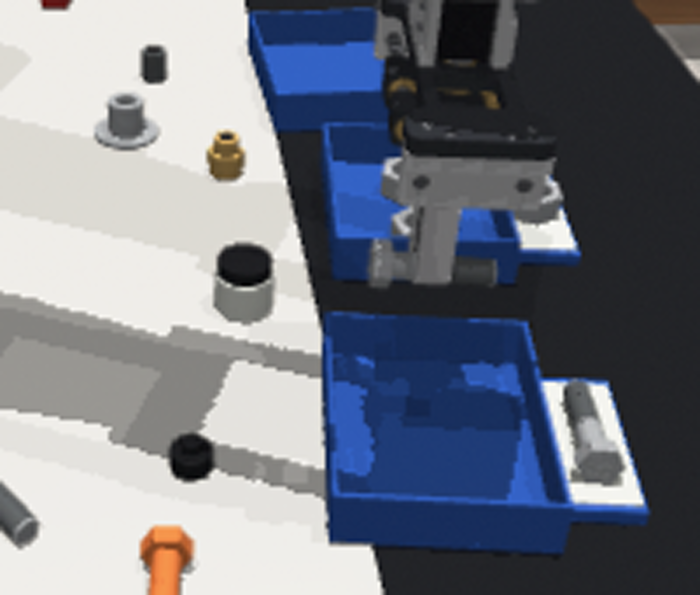

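The bolt is held level across the fingers (crop 370-495, 265). Lowering it into the bolt bin.

step_arm --plan '[[[1, -2, -35, 0, 5], [1, -2, -65, 0, 5], [1, -2, -85, 0, 5], [1, -2, -91, 0, 5], [1, -2, -91, 0, 5], [1, -2, -91, 0, 5], [1, -2, -91, 0, 35], [1, -2, -91, 0, 35]]]'

```text
time: 13.48
tool_pos: [0.6064, -0.1994, 0.011]
ee_rot: [3.141, -0.003, -0.112]
wrist_force: [-0.1, 0.5, -0.6]
width: 0.0255
```

step_arm --plan '[[[0, 0, 0, 0, 35], [0, 0, 0, 0, 35], [0, 0, 30, 0, 35], [0, 0, 60, 0, 35], [0, 0, 90, 0, 50], [0, 0, 90, 0, 50]]]'

```text
time: 13.98
tool_pos: [0.6097, -0.2012, 0.1082]
ee_rot: [3.137, -0.014, -0.112]
wrist_force: [-0.2, -0.9, 1.7]
width: 0.0426
```

step_arm --plan '[[[-251, -56, 0, -0.75, 50], [-251, -56, 0, -0.75, 50], [-251, -56, 0, -0.75, 50], [-251, -56, 0, -0.75, 50], [-251, -56, 0, -0.75, 50], [-251, -56, 0, -0.75, 50], [-251, -56, 0, -0.75, 50], [-251, -56, 0, -0.75, 50]]]'

```text
time: 14.65
tool_pos: [0.3529, -0.2559, 0.0996]
ee_rot: [-3.142, -0.001, -0.865]
wrist_force: [0.2, 0.5, 0.1]
width: 0.0471
```

step_arm --plan '[[[0, 0, 0, 0, 50], [0, 0, 0, 0, 50], [0, 0, 0, 0, 50]]]'

```text
time: 14.9
tool_pos: [0.356, -0.2554, 0.0996]
ee_rot: [-3.141, -0.0, -0.86]
wrist_force: [-0.3, -0.2, 1.2]
width: 0.0471
```

Run:
```python
from h import *
s=snap('side'); o=robot.get_obs(); print(o['tool_pos'],o['ee_rot'],o['width'])
f=s['frame'][150:310,220:450]; cv2.imwrite('pics/s5.png',cv2.resize(f,None,fx=3.4,fy=3.4,interpolation=cv2.INTER_CUBIC)[:,:,::-1])
```

```text
[ 0.35589376 -0.25525412  0.09950179] [-3.14134896e+00 -1.92625736e-05 -8.59977281e-01] 0.04725066006995693
```

View pics/s5.png

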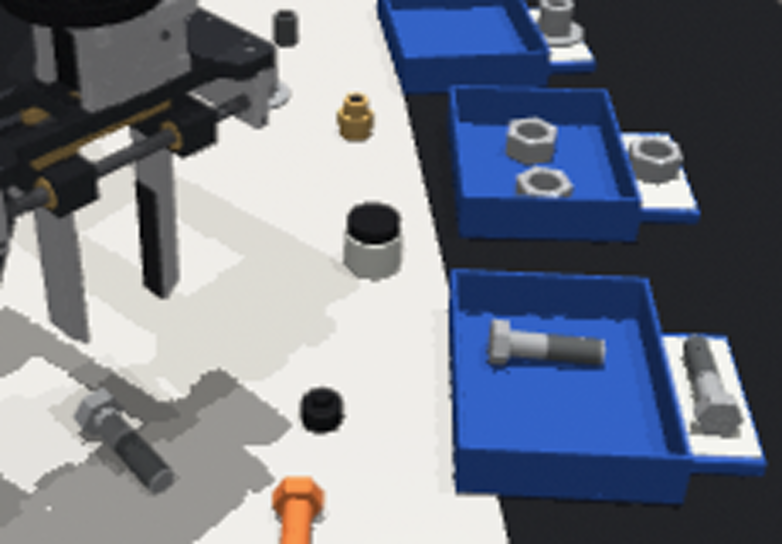

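The first bolt lies level in the bolt bin (500-605, 347). The fingertips (midpoint about x=120) are over the second bolt (80-170, 400-490), so I'll descend.

step_arm --plan '[[[-1, 0, -40, 0, 50], [-1, 0, -75, 0, 50], [-1, 0, -94, 0, 50], [-1, 0, -94, 0, 50], [-1, 0, -94, 0, 5], [-1, 0, -94, 0, 5], [-1, 0, -94, 0, 5], [-1, 0, -94, 0, 5]]]'

```text
time: 15.62
tool_pos: [0.3543, -0.256, 0.0065]
ee_rot: [-3.142, -0.002, -0.862]
wrist_force: [-0.5, -0.7, -0.2]
width: 0.0238
```

step_arm --plan '[[[0, 0, 0, 0, 5], [0, 0, 0, 0, 5], [0, 0, 0, 0, 5], [0, 0, 40, 0, 5], [0, 0, 80, 0, 5], [0, 0, 95, 0, 5], [0, 0, 95, 0, 5], [0, 0, 95, 0, 5]]]'

```text
time: 16.28
tool_pos: [0.3537, -0.2555, 0.1006]
ee_rot: [-3.141, -0.001, -0.862]
wrist_force: [0.1, 1.2, -2.5]
width: 0.0151
```

step_arm --plan '[[[243, -8, 0, 0.75, 5], [243, -8, 0, 0.75, 5], [243, -8, 0, 0.75, 5], [243, -8, 0, 0.75, 5], [243, -8, 0, 0.75, 5], [243, -8, 0, 0.75, 5], [243, -8, 0, 0.75, 5], [243, -8, 0, 0.75, 5]]]'

```text
time: 16.95
tool_pos: [0.5957, -0.262, 0.0948]
ee_rot: [-3.138, 0.009, -0.112]
wrist_force: [-0.5, -0.4, -1.2]
width: 0.0152
```

step_arm --plan '[[[0, 0, 0, 0, 5], [0, 0, 0, 0, 5], [0, 0, 0, 0, 5]]]'

```text
time: 17.2
tool_pos: [0.5951, -0.2635, 0.1005]
ee_rot: [-3.142, 0.001, -0.114]
wrist_force: [0.3, 0.9, -1.3]
width: 0.015
```

step_arm --plan '[[[2, 0, -35, 0, 5], [2, 0, -65, 0, 5], [2, 0, -85, 0, 5], [2, 0, -91, 0, 5], [2, 0, -91, 0, 5], [2, 0, -91, 0, 5], [2, 0, -91, 0, 35], [2, 0, -91, 0, 35]]]'

```text
time: 17.87
tool_pos: [0.5993, -0.2641, 0.0113]
ee_rot: [3.14, -0.003, -0.113]
wrist_force: [0.1, 0.2, 0.8]
width: 0.0251
```

step_arm --plan '[[[0, 0, 0, 0, 35], [0, 0, 0, 0, 35], [0, 0, 30, 0, 35], [0, 0, 60, 0, 35], [0, 0, 90, 0, 55], [0, 0, 90, 0, 55]]]'

```text
time: 18.37
tool_pos: [0.6026, -0.2655, 0.1083]
ee_rot: [3.136, -0.014, -0.112]
wrist_force: [0.9, 0.2, 2.3]
width: 0.0431
```

step_arm --plan '[[[-159, 405, 0, 0.3, 60], [-159, 405, 0, 0.3, 60], [-159, 405, 0, 0.3, 60], [-159, 405, 0, 0.3, 60], [-159, 405, 0, 0.3, 60], [-159, 405, 0, 0.3, 60], [-159, 405, 0, 0.3, 60], [-159, 405, 0, 0.3, 60]]]'

```text
time: 19.03
tool_pos: [0.4758, 0.0484, 0.0995]
ee_rot: [3.141, -0.001, 0.187]
wrist_force: [0.9, 0.5, 0.6]
width: 0.0561
```

step_arm --plan '[[[0, 0, 0, 0, 60], [0, 0, 0, 0, 60], [0, 0, 0, 0, 60]]]'

```text
time: 19.28
tool_pos: [0.4771, 0.0466, 0.0997]
ee_rot: [3.141, -0.001, 0.189]
wrist_force: [-1.0, -0.7, -0.4]
width: 0.0563
```

step_arm --plan '[[[-38, 95, 0, 0, 60], [-38, 95, 0, 0, 60], [-38, 95, 0, 0, 60], [-38, 95, 0, 0, 60], [-38, 95, 0, 0, 60], [-38, 95, 0, 0, 60]]]'

```text
time: 19.78
tool_pos: [0.4398, 0.1402, 0.0995]
ee_rot: [3.14, -0.0, 0.186]
wrist_force: [0.6, -1.1, 0.3]
width: 0.0566
```

Run:
```python
from h import *
s=snap('side'); o=robot.get_obs(); print(o['tool_pos'],o['ee_rot'],o['width'])
f=s['frame'][90:310,220:450]; cv2.imwrite('pics/s6.png',cv2.resize(f,None,fx=2.7,fy=2.7,interpolation=cv2.INTER_CUBIC)[:,:,::-1])
```

```text
[0.43972184 0.14015642 0.09943243] [ 3.14067438e+00 -3.72833786e-05  1.85287773e-01] 0.056599822948855315
```

View pics/s6.png

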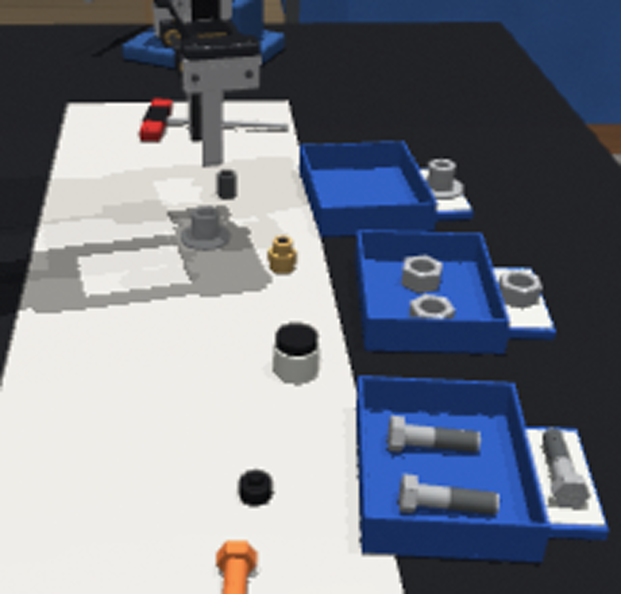

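Both bolts are level and apart in their bin, and the gripper is centred over the bush (205,230). I'll grip the barrel above the flange.

step_arm --plan '[[[0, 1, -40, 0, 60], [0, 1, -70, 0, 60], [0, 1, -88, 0, 60], [0, 1, -88, 0, 60], [0, 1, -88, 0, 15], [0, 1, -88, 0, 15], [0, 1, -88, 0, 15], [0, 1, -88, 0, 15]]]'

```text
time: 20.5
tool_pos: [0.4404, 0.1428, 0.0134]
ee_rot: [3.141, -0.004, 0.187]
wrist_force: [0.3, 0.1, 1.1]
width: 0.0332
```

step_arm --plan '[[[0, 0, 0, 0, 15], [0, 0, 0, 0, 15], [0, 0, 0, 0, 15], [0, 0, 40, 0, 15], [0, 0, 80, 0, 15], [0, 0, 90, 0, 15], [0, 0, 90, 0, 15], [0, 0, 90, 0, 15]]]'

```text
time: 21.17
tool_pos: [0.4384, 0.143, 0.1009]
ee_rot: [-3.141, 0.0, 0.188]
wrist_force: [0.1, -0.2, -2.7]
width: 0.0284
```

step_arm --plan '[[[178, 76, 0, 0, 15], [178, 76, 0, 0, 15], [178, 76, 0, 0, 15], [178, 76, 0, 0, 15], [178, 76, 0, 0, 15], [178, 76, 0, 0, 15], [178, 76, 0, 0, 15], [178, 76, 0, 0, 15]]]'

```text
time: 21.83
tool_pos: [0.6146, 0.2182, 0.0981]
ee_rot: [3.141, 0.006, 0.188]
wrist_force: [-0.2, -0.6, -1.0]
width: 0.0281
```

step_arm --plan '[[[0, 0, 0, 0, 15], [0, 0, 0, 0, 15], [0, 0, 0, 0, 15]]]'

```text
time: 22.08
tool_pos: [0.6159, 0.2185, 0.102]
ee_rot: [3.142, -0.0, 0.188]
wrist_force: [-0.3, 0.2, -1.4]
width: 0.0286
```

step_arm --plan '[[[0, 0, -35, 0, 15], [0, 0, -65, 0, 15], [0, 0, -82, 0, 15], [0, 0, -87, 0, 15], [0, 0, -87, 0, 15], [0, 0, -87, 0, 15], [0, 0, -87, 0, 15], [0, 0, -87, 0, 15]]]'

```text
time: 22.75
tool_pos: [0.617, 0.2188, 0.0152]
ee_rot: [-3.142, -0.001, 0.188]
wrist_force: [0.3, 0.5, -1.8]
width: 0.0288
```

step_arm --plan '[[[0, 0, 0, 0, 55], [0, 0, 0, 0, 55], [0, 0, 0, 0, 55], [0, 0, 0, 0, 55], [0, 0, 30, 0, 55], [0, 0, 70, 0, 55], [0, 0, 110, 0, 55], [0, 0, 120, 0, 55]]]'

```text
time: 23.42
tool_pos: [0.6204, 0.2198, 0.1434]
ee_rot: [-3.141, -0.014, 0.188]
wrist_force: [-0.2, -0.3, 2.2]
width: 0.0522
```

step_arm --plan '[[[-200, 130, 20, 0, 55], [-200, 130, 20, 0, 55], [-200, 130, 20, 0, 55], [-200, 130, 20, 0, 55], [-200, 130, 20, 0, 55], [-200, 130, 20, 0, 55], [-200, 130, 20, 0, 55], [-200, 130, 20, 0, 55]]]'

```text
time: 24.08
tool_pos: [0.4159, 0.3497, 0.155]
ee_rot: [-3.142, -0.002, 0.191]
wrist_force: [-0.2, 0.4, 0.1]
width: 0.0519
```

Run:
```python
from h import *
s=snap('side'); t=snap('top'); g=lambda f:cv2.resize(f,None,fx=2.6,fy=2.6,interpolation=cv2.INTER_CUBIC)[:,:,::-1]
cv2.imwrite('pics/s7.png',g(s['frame'][90:310,220:450])); cv2.imwrite('pics/t7.png',g(t['frame'][90:290,165:465]))
print(robot.get_obs()['tool_pos'])
```

```text
[0.41743095 0.34841676 0.15442129]
```

View pics/s7.png

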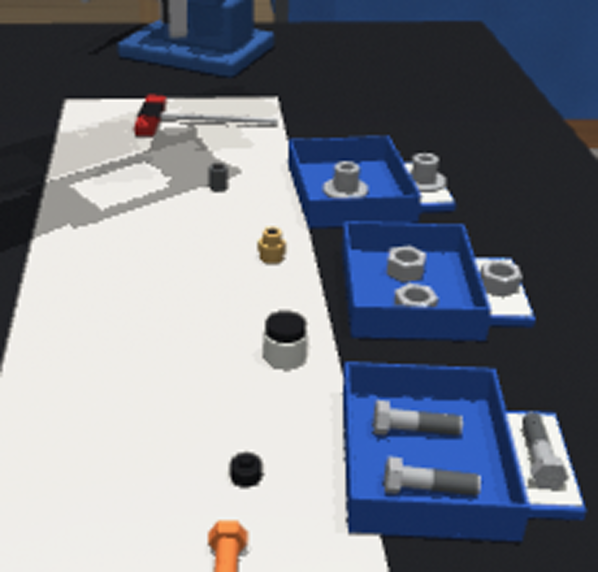

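View pics/t7.png

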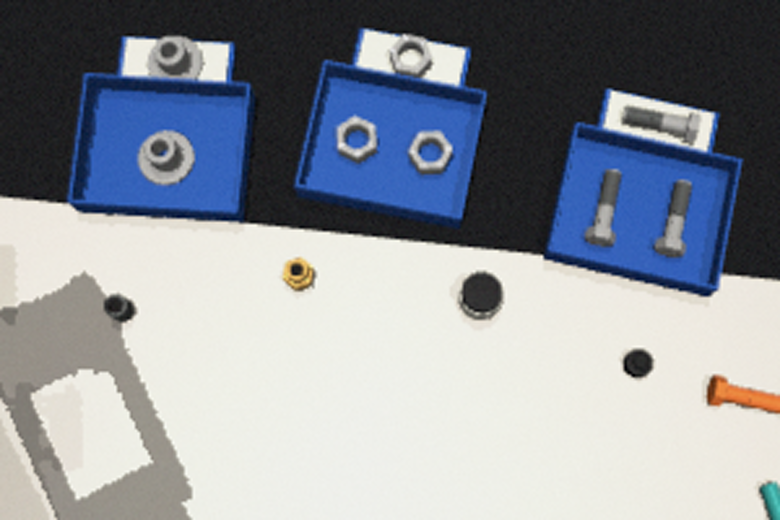

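All five parts sit flat and well inside their bins. The bush is upright at top-crop (166,156), the nuts are at (357,138) and (431,151), and the bolts at (603,208) and (675,218). The coupling (298,273) and pot (481,295) have the same pixels as before, and the arm is clear. Handing in.

```bash
python3 -c "
from h import *
print(robot.close_job())"
```

```text
the job is handed in; nothing more can be done
None
```

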